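Refit the crumb grid in the roll-top bread bin

TASK

The crumb grid of the roll-top bread bin has been washed and lies on the worktop. Roll the bin's slatted cover back along its track as far as it goes, put the grid back in - rear edge hooked under the steel lip at the back, front then swung down behind the front board until the grid lies flat on its ledges - let go of it, and roll the cover fully shut again. Leave the mug, the cup and the jars where they stand.

Things in the scene. Friction and masses are not known exactly. Their poses are not given: they have to be found in the camera images.
- bin: roll-top bread bin, 256 deep (x) x 170 wide (y) x 208 high (mm), fixed; two grey D-shaped end cheeks 8 mm thick, a curved wooden slatted cover between them, inside width 154. Origin: centre of its underside on the worktop; it opens towards its own -x (roughly world +y, the robot's left); z up. The grid (grid) rests in it on 10 mm wide ledges along all four sides, their top at z 50
- bin_front (a point): middle of the inner top edge of the bin's fixed front board (8 mm thick; in the bin's frame x -112, z 68 mm), behind which the grid's front comes to lie. From here to the lip only 193 mm are open, so the 200 mm grid cannot be dropped in level. Beside the bin stands a microwave: front at world x 0.586, its upright door handle (world y -0.07, up to z 0.26) reaching out to x 0.53. Axes as the bin's
- bin_lip (a point): middle of the lower front edge of the steel lip inside the bin, at the back (bin's frame: x 81, z 67 mm). The lip is 8 mm thick and reaches 14 mm out from the inner back wall (x 95), leaving a slot 17 mm high above the ledges (top z 50). Axes as the bin's
- bin_axis (a point): centre of the cover's circular track, midway between the cheeks, 80 mm above the bin's origin; the cover's slats lie 113 to 120 mm from this axis; the cheeks are discs of radius 128 about it (square below it). A fixed hood of outer radius 127 begins 20 degrees behind the top and runs down the back. Axes as the bin's
- cover (a joint): rolling of the cover along its circular track about bin_axis (about the bin's +y: the front edge goes up and over to the rear), rad: 0 shut, lower edge on the front board; 1.815 fully back under the hood, end stop. Starts shut or up to 0.22 open. Stiff: friction holds it where it is left; 3 to 6 N square to the finger pull move it
- cover_pull (a point): middle of the outer edge of the cover's dark steel finger pull: a blade 110 mm wide (along the bin's y), 8 mm thick with a 10 mm bead at its edge, 28 mm out from its root on the lowest slat (root 120 mm from the axis, level with it when shut). Shut, it slopes up and outwards at 45 degrees; it turns with the cover: upright at 0.79 rad, sloping back over the hood when open
- grid: slatted wooden crumb grid, 200 long (x) x 142 wide (y) x 10 mm thick, about 0.18 kg, loose, lying flat. Origin: centre of its underside; -x is its front. A dark grip fin (80 wide along y, 11 thick, 50 long) stands 70 mm in front of the centre, leaning 25 degrees towards the front. Seated, it is parallel to the bin, origin at x -12 to -5, z 50 mm of the bin's frame
- grid_grip (a point): a point in the middle of the grip fin, 36 mm along the fin from the grid's upper face (14 mm below the fin's end), the place to grasp it across its 11 mm thickness; in the grid's frame x -85, z 43 mm. Axes as the grid's
- grid_tail (a point): middle of the lower rear edge of the grid (x 100, z 0 mm in its frame), the edge that hooks under the lip. Axes as the grid's
- mug: dark blue mug, 73 mm wide and 86 mm high, loose on the worktop in front of the coffee machine; origin at its underside
- cup: small cream espresso cup, 56 mm high, loose on the drip tray (44 mm high, world x over 0.42, y 0.33 to 0.59) of the coffee machine (340 mm high, world x over 0.55, y 0.32 to 0.60); origin at its underside
- sugar: glass jar with a pale lid, 68 mm wide and 104 mm high, loose behind the bin, right of the microwave; origin at its underside
- spice_jar: slim glass jar with a gold-coloured lid, 42 mm wide and 106 mm high, loose beside the jar with the pale lid; origin at its underside

How it is judged:
By the outcome, as a careful person would: the job done as asked, in the order asked, and still so for the second after the job is handed in, with the robot touching nothing.
It also fails if it takes over 72 s, if anything falls off the work surface, if the arm or the gripper's body presses on something with over 40 N, if the wrist force passes 120 N, or if a joint passes its speed limit or range.

ROBOT

A 6-joint arm with a two-finger parallel gripper is mounted at the origin on a cart in front of the work surface, level with it; the furniture and walls round the work are solid. World frame = base frame: x ahead of the robot, y to its left, z up, the work surface at z = 0. Lengths are in m, angles in rad, forces in N, time in s.
With the tool pointing down it reaches from about 0.25 to 0.775 m from the base axis. Payload 4 kg.
Tool frame: the origin (TCP) lies at the very end of the fingers, on their centre line; the grasp point (between the pads) lies 19 mm behind it (robot.tcp_to_grasp is the distance from the TCP to the grasp point, in m); z points along the fingers, y is the line along which they close (so a half turn about z gives the same grasp; the last joint's range is limited). The gripper opens to 94 mm and grips with 3 to 60 N. Pads are 16 mm wide; open, the fingers measure 119 mm over their backs; the gripper's body (75 mm by 177 mm) begins 78 mm behind the grasp point.
Start: joints at [1.105, 0.087, 1.371, -0, 1.684, -0.103], TCP at [0.195, 0.514, 0.206] pointing down, gripper open.
Joint ranges: [-3.1, 3.1], [-0.76, 2.03], [0.27, 2.55], [-1.08, 4.22], [0.17, 2.65], [-2.57, 2.57]. Speed limits (rad/s): [2.79, 2.79, 3.14, 3.14, 3.14, 3.14].

INTERFACE

Orientations are given as [roll, pitch, yaw] about the fixed x, y, z axes, in that order (R = Rz(yaw) Ry(pitch) Rx(roll)).
In Python, from bench import robot, job, probe_bus, snapshot gives the robot as it stands (robot), with the cameras as plain functions, the job (job) and the readings (probe_bus).
- The arm moves only by the tool hand_motion, called after ">>>" in YAML: its name, and indented under it one key for each argument. Schema: {"type":"object","properties":{"segments":{"type":"array","items":{"type":"number"},"minItems":5,"maxItems":100},"only":{"type":"string"},"quiet":{"type":"boolean"},"lines":{"type":"string"}},"required":["segments"],"additionalProperties":false}. segments is one flat list of numbers that holds 1 to 20 rows one after another, with no inner brackets; each row has 5 numbers: the finger opening in m, then dx, dy, dz in m, then a turn about the tool's z in rad; each row shifts and turns the commanded pose from where the row before left it, along the tool's axes as they then stand; what a row does not reach is not made up. A row lasts 1/12 s, in which the tool goes at most 0.0417 m and 0.125 rad, less where a joint would pass 70% of its speed; a pose out of reach is approached as far as the arm can. The fingers move at their own pace and stop on an object; the grip force is fixed at half the most. Time passes only in rows, so rows that do not move let the fingers close. The tool returns the time, the measured TCP pose, the force, the opening and the grip force at its end. only (a regular expression) keeps the lines of the reply that match it, lines (a string "A,B") keeps lines A to B, and quiet returns only ok. Input that does not fit is refused with a message, and nothing moves.
- probe_bus.get_obs(): the state, without advancing time (a new reading comes with each control period).
- snapshot(name): name is "side" or "top"; returns a dict with "color" (400x640x3 uint8, blue, green, red), "fx", "fy", "cx", "cy" (pixels), "extrinsics" (4x4, takes a point from world to camera coordinates). Camera axes: x right, y down, z forward; pixel columns grow to the right and rows downward; lengths in m; the calibration is good to about 2 mm. A picture is of the moment at which its call begins. There is no depth.
- job.close_job(): hands the job in; it is judged then, once.
The state is a dict: "time": time; "joint_positions": joint angles; "qvel": joint speeds; "joint_torque": joint torques, N m; "tool_pos": TCP position; "ee_rot": TCP orientation; "wrist_force": force on the tool from outside, world axes, zero at the start; "wrist_torque": the same for the moment, N m; "width": finger opening in m; "finger_force": force on a finger pad.
Only numpy, scipy, OpenCV 4.12 (cv2) and the standard library are available. Lean on these libraries where they do the work, as an engineer would, in place of code of your own. Each camera call takes 0.05 s, during which the arm holds its last target. There are 200 camera calls.

## Working session

There is one attempt and no reset: what is moved stays moved. The work goes in short steps, Python scripts to look and compute and a tool call to move; the robot and the scene stay as the last step left them, time stands still between calls to the robot, and variables do not carry over. Pictures are saved under pics/ and viewed, at most 10 in all, crops included, and the job is handed in when it is done.

```bash
ls; mkdir -p pics; python3 - <<'E'
from bench import robot, job, probe_bus, snapshot
import cv2,numpy as np
for n in("side","top"):
    s=snapshot(n); cv2.imwrite(f"pics/{n}0.png",s["color"])
    print(n,s["fx"],s["fy"],s["cx"],s["cy"]);print(np.round(s["extrinsics"],4).tolist())
print(probe_bus.get_obs())
E
```

```text
bench.py
pics
side 490.66395898225164 490.66395898225164 319.28758679482866 204.3150991337212
[[0.8797, -0.4755, 0.0051, -0.4161], [-0.3082, -0.5782, -0.7555, 0.2984], [0.3621, 0.663, -0.6552, 1.3772], [0.0, 0.0, 0.0, 1.0]]
top 460.0229817159751 460.0229817159751 319.449954222374 205.4204149045679
[[0.0139, -0.9999, -0.0057, 0.0695], [-0.982, -0.0125, -0.1887, 0.5114], [0.1886, 0.0082, -0.982, 1.4573], [0.0, 0.0, 0.0, 1.0]]
{'time': 0.1, 'joint_positions': array([ 1.10489444e+00,  8.78843600e-02,  1.37211288e+00, -4.95304521e-05,
        1.68360352e+00, -1.03069806e-01]), 'qvel': array([ 0.00031872, -0.00131465, -0.00288657, -0.00023048, -0.00071945,
       -0.00069686]), 'joint_torque': array([ 1.95233144e-03, -3.41253519e+01, -3.03302550e+01,  7.20432610e-02,
        3.03772150e-02, -8.60901196e-05]), 'tool_pos': array([0.19498527, 0.51373796, 0.2044145 ]), 'ee_rot': array([-3.13959014e+00, -1.57643073e-04,  2.77875489e+00]), 'wrist_force': array([ 0.96360763, -0.08167231, -0.2249285 ]), 'wrist_torque': array([-0.09831098, -0.0396638 , -0.02949741]), 'finger_force': 0.0, 'width': 0.09374012396953922}
```

View pics/side0.png

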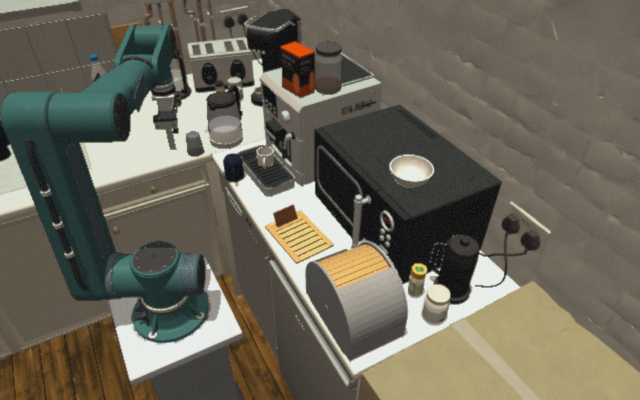

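View pics/top0.png

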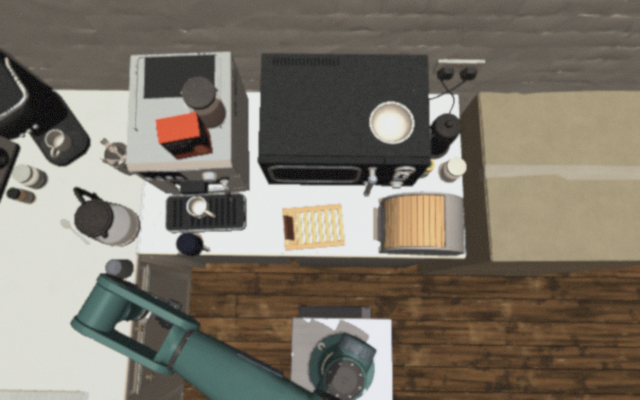

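Side view: the bin is at (355,295) and the grid at (300,237), with its fin at (285,215). Top view: the bin is at (420,223) and the grid at (313,227), fin on its left at (289,228). I'll zoom in for exact corners.

```bash
python3 - <<'E'
import cv2
a=cv2.imread("pics/top0.png");b=cv2.imread("pics/side0.png")
cv2.imwrite("pics/tz.png",cv2.resize(a[180:270,270:470],None,fx=4,fy=4,interpolation=cv2.INTER_CUBIC))
cv2.imwrite("pics/sz.png",cv2.resize(b[195:355,255:415],None,fx=3.75,fy=3.75,interpolation=cv2.INTER_CUBIC))
E
```

```text
(no output)
```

View pics/tz.png

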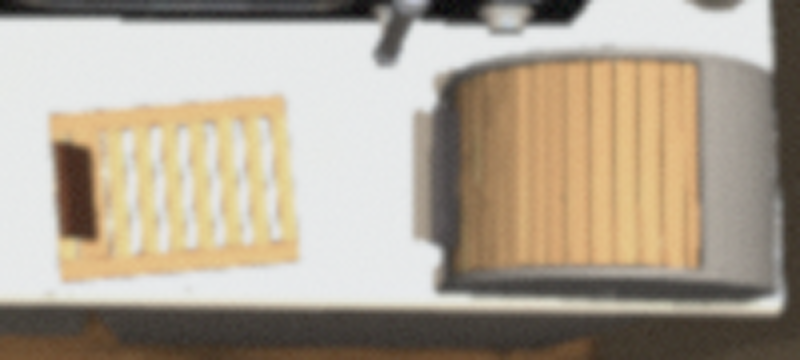

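View pics/sz.png

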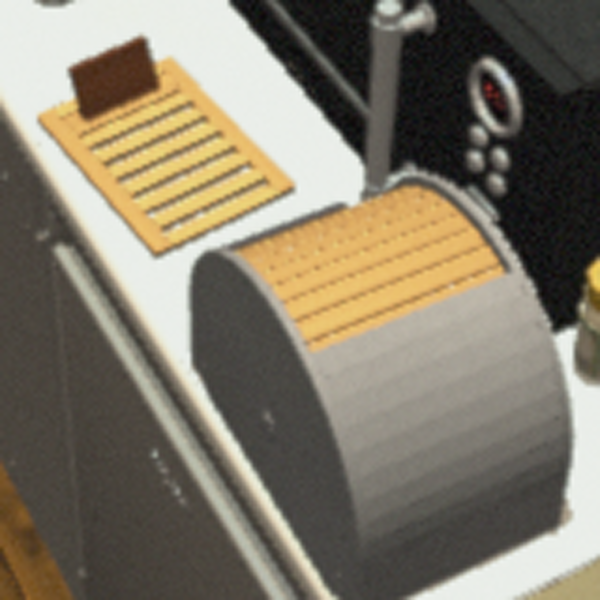

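Zoomed crops (zoom pixels). Top: the grid corners are (50,113), (63,281), (285,97), (298,260), the hood edge runs (697,62) to (697,268), and the pull edge is at x≈415, y 112 to 238. Side: the grid corners are (40,120), (293,187), (158,250), and the hood edge runs (317,348) to (505,272). Next I fit the poses and check with an overlay.

```bash
cat > h.py <<'E'
import numpy as np,cv2
from scipy.optimize import least_squares
C={"side":(490.664,319.2876,204.3151,np.array([[0.8797,-0.4755,0.0051,-0.4161],[-0.3082,-0.5782,-0.7555,0.2984],[0.3621,0.663,-0.6552,1.3772]])),
"top":(460.023,319.45,205.4204,np.array([[0.0139,-0.9999,-0.0057,0.0695],[-0.982,-0.0125,-0.1887,0.5114],[0.1886,0.0082,-0.982,1.4573]]))}
def proj(c,P):
    f,cx,cy,E=C[c];p=np.c_[np.atleast_2d(P),np.ones(len(np.atleast_2d(P)))]@E.T
    return np.c_[f*p[:,0]/p[:,2]+cx,f*p[:,1]/p[:,2]+cy]
def W(q,P):
    c,s=np.cos(q[2]),np.sin(q[2]);P=np.atleast_2d(np.array(P,float))/1000
    return np.c_[q[0]+c*P[:,0]-s*P[:,1],q[1]+s*P[:,0]+c*P[:,1],P[:,2]]
def tz(u,v):return("top",270+(u+.5)/4-.5,180+(v+.5)/4-.5)
def sz(u,v):return("side",255+(u+.5)/3.75-.5,195+(v+.5)/3.75-.5)
def pull(th,y,d=28):
    x,z=-120-d*.7071,d*.7071;c,s=np.cos(th),np.sin(th)
    return (c*x+s*z,y,80-s*x+c*z)
E
cat > fit.py <<'E'
from h import *
G=[((-100,71,10),tz(50,113)),((-100,-71,10),tz(63,281)),((100,71,10),tz(285,97)),((100,-71,10),tz(298,260)),
((-100,-71,10),sz(40,120)),((-100,71,10),sz(177,57)),((100,71,10),sz(293,187)),((100,-71,10),sz(158,250))]
# fin sits at -x; unknown which sign of y is world far: axes: bin x = world -y, bin y = world +x
def res(q,L): return np.concatenate([(proj(m[0],W(q,P))[0]-m[1:]) for P,m in L]).astype(float)
g=least_squares(res,[.4,.1,-1.57],args=(G,));print("grid",g.x,np.round(g.fun,1))
H=(43.4,80+119.3)
B=[((H[0],77,H[1]),tz(697,62)),((H[0],-77,H[1]),tz(697,268)),((H[0],77,H[1]),sz(505,272)),((H[0],-77,H[1]),sz(317,348))]
b=least_squares(res,[.4,-.2,-1.57],args=(B,));print("bin",b.x,np.round(b.fun,1))
def rp(t):
    return np.concatenate([(proj("top",W(b.x,pull(t[0],y)))[0]-m[1:]) for y,m in((55,tz(415,112)),(-55,tz(415,238)))])
for t0 in(0.05,.3):
    r=least_squares(rp,[t0]);print("th",r.x,np.round(r.fun,1))
q=b.x;th=r.x[0]
def draw(im,cam,s,o):
    def pl(P,col,q):
        p=((proj(cam,W(q,P))-o+.5)*s-.5);cv2.polylines(im,[np.round(p).astype(int)],False,col,1)
    t=np.linspace(0,np.pi,40)
    for y in(85,-85):
        pl([(-128,y,0)]+[(-128*np.cos(a),y,80+128*np.sin(a)) for a in t]+[(128,y,0),(-128,y,0)],(255,0,0),q)
    pl([(H[0],77,H[1]),(H[0],-77,H[1])],(0,0,255),q)
    for T,c in((0,(0,255,0)),(th,(255,0,255))):
        pl([pull(T,55,0),pull(T,55),pull(T,-55),pull(T,-55,0)],c,q)
    pl([(-100,-71,10),(-100,71,10),(100,71,10),(100,-71,10),(-100,-71,10)],(255,0,0),g.x)
    pl([(-70-4,-40,10),(-91,-40,55),(-91,40,55),(-74,40,10)],(0,255,0),g.x)
    return im
a=draw(cv2.imread("pics/tz.png"),"top",4,np.array([270,180]))
b2=draw(cv2.imread("pics/sz.png"),"side",3.75,np.array([255,195]))
im=np.zeros((600,800,3),np.uint8)
im[:240,:]=a[60:300];im[240:600,:600]=b2[0:360];cv2.imwrite("pics/ov.png",im)
E
python3 fit.py
```

```text
grid [ 0.44755038  0.0955482  -1.47943707] [ 0.1 -0.4 -0.5 -0.2  0.7 -1.   1.1  0.3 -0.9 -1.7 -1.2 -0.5  1.2 -0.4
 -0.8  1.1]
bin [ 0.44305169 -0.24656381 -1.59184414] [ 0.  -0.7  0.9 -0.1  1.2 -1.  -2.   0.3]
th [-0.19942101] [2.9 0.  2.5 2.6]
th [-0.19942301] [2.9 0.  2.5 2.6]
```

View pics/ov.png

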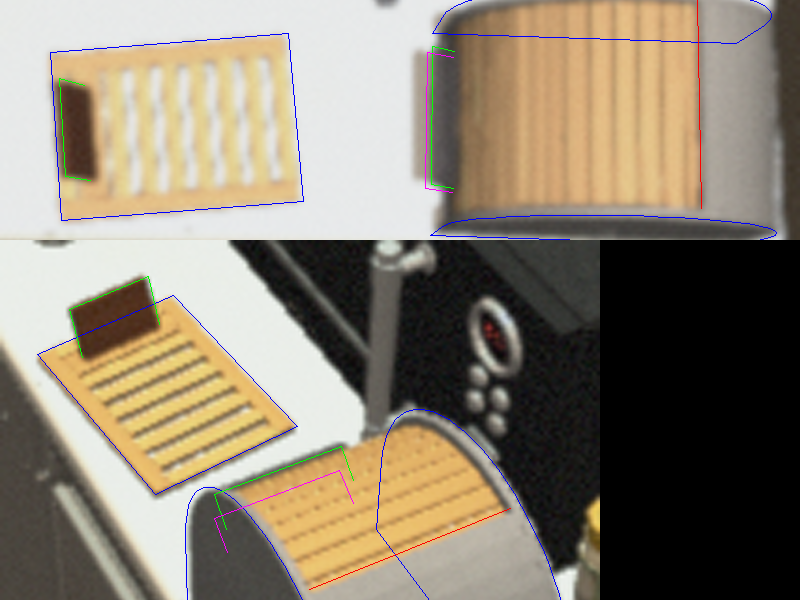

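The overlay confirms both poses: grid (0.4476, 0.0955, yaw -1.479), bin (0.443, -0.2466, yaw -1.592). The pale strip was only a shadow. The dark blade fits cover ≈ 0. Next: close the fingers, turn so the gripper body is narrow along the bin's x, and move in front of the pull, offset from the microwave handle.

>>> hand_motion:
  segments: [0,0,0,0,0.1229,0,0,0,0,0.1229,0,0,0,0,0.1229,0,0,0,0,0.1229,0,0,0,0,0.1229,0,0,0,0,0.1229,0,0,0,0,0.1229,0,0,0,0,0.1229,0,0,0,0,0.1229,0,0,0,0,0.1229]

```text
time: 0.93
tool_pos: [0.1951, 0.5139, 0.2048]
ee_rot: [-3.141, 0.001, 1.544]
wrist_force: [0.4, 0.8, -0.6]
width: 0.0308
finger_force: 0.0
```

>>> hand_motion:
  segments: [0,-0.0383,0.0153,0,0,0,-0.0383,0.0153,0,0,0,-0.0383,0.0153,0,0,0,-0.0383,0.0153,0,0,0,-0.0383,0.0153,0,0,0,-0.0383,0.0153,0,0,0,-0.0383,0.0153,0,0,0,-0.0383,0.0153,0,0,0,-0.0383,0.0153,0,0,0,-0.0383,0.0153,0,0,0,-0.0383,0.0153,0,0,0,-0.0383,0.0153,0,0,0,-0.0383,0.0153,0,0,0,-0.0383,0.0153,0,0,0,-0.0383,0.0153,0,0,0,0,0,0,0,0,0,0,0,0]

```text
time: 2.35
tool_pos: [0.4123, -0.0665, 0.2045]
ee_rot: [-3.139, -0.001, 1.545]
wrist_force: [-0.9, -0.1, -0.3]
width: 0.0006
finger_force: 0.0
```

>>> hand_motion:
  segments: [0,0,0,0.0304,0,0,0,0,0.0304,0,0,0,0,0.0304,0,0,0,0,0.0304,0,0,-0.01,0,0,0,0,-0.01,0,0,0,0,-0.004,0,0,0,0,0,0,0,0]

```text
time: 3.02
tool_pos: [0.4139, -0.0903, 0.0866]
ee_rot: [3.137, 0.002, 1.549]
wrist_force: [-1.1, -0.1, -0.1]
width: 0.0004
finger_force: 0.0
```

>>> hand_motion:
  segments: [0,-0.003,0,0,0,0,-0.003,0,0,0,0,0,0,0,0]

```text
time: 3.27
tool_pos: [0.4127, -0.0957, 0.085]
ee_rot: [3.139, 0.001, 1.549]
wrist_force: [-0.2, -0.3, 0.7]
width: 0.0003
finger_force: 0.0
```

>>> hand_motion:
  segments: [0,-0.003,0,0,0,0,-0.003,0,0,0,0,0,0,0,0]

```text
time: 3.52
tool_pos: [0.4124, -0.0966, 0.0841]
ee_rot: [3.14, -0.011, 1.551]
wrist_force: [1.6, 12.8, 3.1]
width: 0.0005
finger_force: 6.0
```

>>> hand_motion:
  segments: [0,-0.002,0,-0.003,0,0,-0.001,0,-0.005,0,0,-0.001,0,-0.005,0,0,-0.001,0,-0.005,0]

```text
time: 3.85
tool_pos: [0.4122, -0.1003, 0.1014]
ee_rot: [3.141, -0.013, 1.552]
wrist_force: [2.1, 13.4, 0.2]
width: 0.0006
finger_force: 6.5
```

>>> hand_motion:
  segments: [0,-0.001,0,-0.006,0,0,-0.0015,0,-0.006,0,0,-0.0015,0,-0.006,0,0,0,0,0,0]

```text
time: 4.18
tool_pos: [0.4122, -0.1073, 0.1209]
ee_rot: [3.14, -0.006, 1.551]
wrist_force: [-0.3, 8.6, 4.5]
width: 0.0004
finger_force: 3.8
```

>>> hand_motion:
  segments: [0,-0.0031,0,-0.0061,0,0,-0.0031,0,-0.0061,0,0,-0.0037,0,-0.0058,0,0,-0.0037,0,-0.0058,0,0,-0.0043,0,-0.0054,0,0,-0.0043,0,-0.0054,0,0,-0.0048,0,-0.005,0,0,-0.0048,0,-0.005,0,0,0,0,0,0]

```text
time: 4.93
tool_pos: [0.4117, -0.1392, 0.1669]
ee_rot: [3.139, -0.006, 1.551]
wrist_force: [-1.0, 7.8, 6.5]
width: 0.0003
finger_force: 4.2
```

>>> hand_motion:
  segments: [0,-0.0052,0,-0.0048,0,0,-0.0052,0,-0.0048,0,0,-0.0057,0,-0.0042,0,0,-0.0057,0,-0.0042,0,0,-0.006,0,-0.0036,0,0,-0.006,0,-0.0036,0,0,-0.0063,0,-0.003,0,0,-0.0063,0,-0.003,0,0,0,0,0,0]

```text
time: 5.68
tool_pos: [0.4112, -0.1878, 0.1988]
ee_rot: [3.137, -0.001, 1.55]
wrist_force: [-0.1, 3.1, 7.3]
width: 0.0004
finger_force: 2.9
```

>>> hand_motion:
  segments: [0,-0.0066,0,-0.0025,0,0,-0.0066,0,-0.0025,0,0,-0.0068,0,-0.0017,0,0,-0.0068,0,-0.0017,0,0,-0.0069,0,-0.001,0,0,-0.0069,0,-0.001,0,0,-0.0069,0,0,0,0,-0.0069,0,0,0,0,0,0,0,0]

```text
time: 6.43
tool_pos: [0.4096, -0.244, 0.2081]
ee_rot: [3.138, 0.003, 1.549]
wrist_force: [0.4, -0.2, 3.4]
width: 0.0004
finger_force: 1.2
```

>>> hand_motion:
  segments: [0,-0.0069,0,0.0004,0,0,-0.0069,0,0.0005,0,0,-0.0068,0,0.001,0,0,-0.0068,0,0.001,0,0,-0.0066,0,0.0015,0,0,0,0,0,0]

```text
time: 6.93
tool_pos: [0.4089, -0.2748, 0.2029]
ee_rot: [3.139, -0.005, 1.551]
wrist_force: [0.8, 6.8, 10.6]
width: 0.0005
finger_force: 5.9
```

>>> hand_motion:
  segments: [0,-0.0066,0,0.0015,0,0,-0.005,0,0.0015,0,0,0,0,0,0]

```text
time: 7.18
tool_pos: [0.4089, -0.2758, 0.2025]
ee_rot: [3.139, -0.026, 1.558]
wrist_force: [-3.0, 31.8, 25.2]
width: 0.0003
finger_force: 19.4
```

```bash
python3 - <<'E'
from bench import robot, job, probe_bus, snapshot
import cv2
a=snapshot("top")["color"];b=snapshot("side")["color"]
import numpy as np
cv2.imwrite("pics/o1.png",np.hstack([cv2.resize(a[170:270,370:470],None,fx=4,fy=4),cv2.resize(b[200:340,300:400],None,fx=4,fy=4)[:400]]))
E
```

```text
(no output)
```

View pics/o1.png

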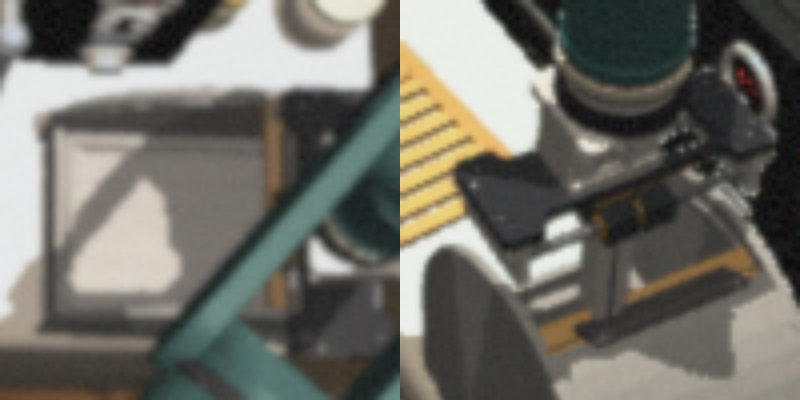

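Picture: the cover is fully back with the finger at the pull, the inside of the bin is open, and the force jumped to 32 N at the stop. Now I lift away, turn and go to the grid.

>>> hand_motion:
  segments: [0,0.005,0,-0.03,0,0,0.01,0,-0.03,0,0.07,0,0,0,-0.12,0.07,0,0,0,-0.12,0.07,0,0,0,-0.12,0.07,0,0,0,-0.12,0.07,0,0,0,-0.12,0.07,0,0,0,-0.12,0.07,0,0,0,-0.12,0.07,0,0,0,-0.12,0.07,0,0,0,-0.12,0.07,0,0,0,-0.12,0.07,0,0,0,-0.12,0.07,0,0,0,-0.12,0.07,0,0,0,-0.12,0.07,0,0,0,-0.118,0.07,0,0,0,0]

```text
time: 8.7
tool_pos: [0.4077, -0.2731, 0.2572]
ee_rot: [3.14, -0.002, -3.054]
wrist_force: [-0.1, -1.0, 0.0]
width: 0.0702
finger_force: 0.0
```

>>> hand_motion:
  segments: [0.07,-0.007,0.04,0,0,0.07,-0.007,0.04,0,0,0.07,-0.007,0.04,0,0,0.07,-0.007,0.04,0,0,0.07,-0.007,0.04,0,0,0.07,-0.007,0.04,0,0,0.07,-0.007,0.04,0,0,0.07,-0.007,0.04,0,0,0.07,-0.007,0.04,0,0,0.07,-0.007,0.04,0,0,0.07,0,0.02,0,0,0.07,0,0,0,0,0.07,0,0,0,0]

```text
time: 9.78
tool_pos: [0.4414, 0.1517, 0.2577]
ee_rot: [-3.141, -0.002, -3.055]
wrist_force: [0.3, -0.2, -0.3]
width: 0.0703
finger_force: 0.0
```

>>> hand_motion:
  segments: [0.07,-0.001,0.0285,0,0,0.07,0,0,0.0386,0,0.07,0,0,0.0386,0,0.07,0,0,0.0386,0,0.07,0,0,0.0386,0,0.07,0,0,0.0386,0,0.07,0,0,0.0386,0,0.07,0,0,0,0,0.07,0,0,0,0]

```text
time: 10.53
tool_pos: [0.4386, 0.1778, 0.0253]
ee_rot: [-3.14, -0.006, -3.058]
wrist_force: [0.4, -0.3, 0.4]
width: 0.0702
finger_force: 0.0
```

>>> hand_motion:
  segments: [0,0,0,0,0,0,0,0,0,0,0,0,0,0,0,0,0,0,0,0,0,0,0,0,0,0,0,0,0,0,0,0,0,0,0,0,0,0,0,0]

```text
time: 11.2
tool_pos: [0.4405, 0.1801, 0.0274]
ee_rot: [3.141, 0.001, -3.055]
wrist_force: [-0.5, 2.5, 2.6]
width: 0.0223
finger_force: 27.6
```

>>> hand_motion:
  segments: [0,0,0,-0.01,0,0,0,0,-0.01,0,0,0,0,-0.01,0,0,0,0,-0.01,0,0,0,0,-0.01,0,0,0,0,-0.01,0,0,0,0,-0.01,0,0,0,0,-0.01,0,0,0,0,0,0]

```text
time: 11.95
tool_pos: [0.4414, 0.181, 0.1095]
ee_rot: [3.139, 0.004, -3.055]
wrist_force: [1.3, 0.3, -1.4]
width: 0.0105
finger_force: 30.0
```

>>> hand_motion:
  segments: [0,0,0,-0.02,0,0,0,0,-0.02,0,0,0,0,-0.03,0,0,0,0,-0.03,0,0,0,0,-0.03,0,0,0,0,-0.03,0,0,0,0,0,0,0,0,0,0,0]

```text
time: 12.62
tool_pos: [0.4409, 0.1806, 0.2681]
ee_rot: [3.14, 0.003, -3.055]
wrist_force: [0.0, 0.2, -2.2]
width: 0.0107
finger_force: 30.0
```

```bash
python3 - <<'E'
from bench import robot, job, probe_bus, snapshot
import cv2
a=snapshot("top")["color"];b=snapshot("side")["color"]
import numpy as np
cv2.imwrite("pics/g1.png",np.hstack([cv2.resize(a[170:270,270:370],None,fx=4,fy=4),cv2.resize(b[130:230,250:350],None,fx=4,fy=4)[:400]]))
E
```

```text
(no output)
```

View pics/g1.png

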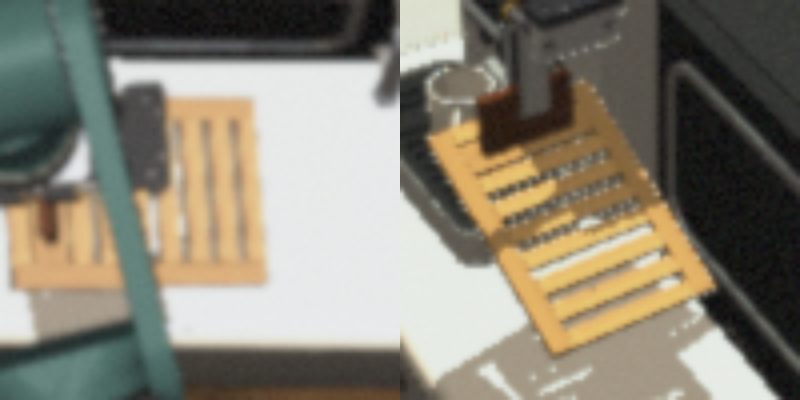

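The fin is now upright in the grip, with the grid tilted tail-down. I'll measure the held pose from the corners: side rear-near (153,355), rear-far (315,290) and front-near (30,138); top rear-far (252,100) and rear-near (265,285), all crop pixels.

```bash
cat > held.py <<'E'
from h import *
from scipy.spatial.transform import Rotation as Ro
k=lambda u,o:o+(u+.5)/4-.5
def S(u,v):return("side",k(u,250),k(v,130))
def T(u,v):return("top",k(u,270),k(v,170))
L=[((100,-71,10),S(153,354)),((100,71,10),S(315,288)),((-100,-71,10),S(30,138)),((100,71,10),T(252,100)),((100,-71,10),T(266,284)),((-100,-71,10),T(13,287)),
((100,-71,0),S(153,356))]
def pose(q): return Ro.from_euler('ZY',[q[3],q[4]]),q[:3]
def res(q):
    R,t=pose(q);return np.r_[np.concatenate([proj(m[0],R.apply(np.array(P)/1000)+t)[0]-m[1:] for P,m in L]).astype(float),(q[4]-.436)*50]
r=least_squares(res,[.44,.1,.2,-1.48,.436]);print(r.x,np.round(r.fun,1))
R,t=pose(r.x);tcp=np.array([.4409,.1806,.2681])
for n,P in(("grip",(-85,0,43)),("tail",(100,0,0)),("front",(-100,0,0))):
    w=R.apply(np.array(P)/1000)+t;print(n,w.round(4),"rel tcp in yawframe",Ro.from_euler('z',-r.x[3]).apply(w-tcp).round(4))
E
python3 held.py
```

```text
[ 0.44518836  0.12405666  0.20020516 -1.4915951   0.43572348] [ 0.1  0.2  0.4 -0.4 -0.4 -0.6  0.3 -0.6  0.2  0.  -0.6  0.1 -0.5  1.2
 -0. ]
grip [0.4405 0.1828 0.2751] rel tcp in yawframe [-0.0022 -0.0002  0.007 ]
tail [0.4524 0.0337 0.158 ] rel tcp in yawframe [ 0.1474 -0.0002 -0.1101]
front [0.438  0.2144 0.2424] rel tcp in yawframe [-0.034  -0.0002 -0.0257]
```

```bash
cat > st.py <<'E'
from bench import robot, job, probe_bus, snapshot
import numpy as np
o=probe_bus.get_obs();b=np.array([.44305,-.24656,0]);a=-1.59184
x=np.array([np.cos(a),np.sin(a),0]);y=np.array([-np.sin(a),np.cos(a),0])
d=o["tool_pos"]-b;p=np.array([d@x,d@y,d[2]])
print("bin tcp",p.round(4),"tail",(p+[.1474,0,-.1101]).round(4),"yaw",o["ee_rot"][2].round(4),"F",o["wrist_force"].round(1))
E
```

>>> hand_motion:
  segments: [0,0,0,0,0.0515,0,0,0,0,0.0515,0,0,0,0,0,0,-0.002,-0.034,0,0,0,-0.002,-0.034,0,0,0,-0.002,-0.034,0,0,0,-0.002,-0.034,0,0,0,-0.003,-0.034,0,0,0,0,0,0,0,0,0,0,0,0]

```text
time: 13.55
tool_pos: [0.4478, 0.0085, 0.2651]
ee_rot: [3.14, -0.004, 3.122]
wrist_force: [-0.6, 0.5, -1.9]
width: 0.0104
finger_force: 30.0
```

```bash
python3 st.py
python3 - <<'E'
from bench import robot, job, probe_bus, snapshot
import cv2
a=snapshot("top")["color"];b=snapshot("side")["color"]
import numpy as np
cv2.imwrite("pics/g2.png",np.hstack([cv2.resize(a[170:270,330:460],None,fx=4,fy=4),cv2.resize(b[170:270,280:350],None,fx=4,fy=4)]))
E
```

```text
bin tcp [-0.2551 -0.0006  0.2651] tail [-0.1077 -0.0006  0.155 ] yaw 3.1221 F [-0.6  0.5 -1.9]
```

View pics/g2.png

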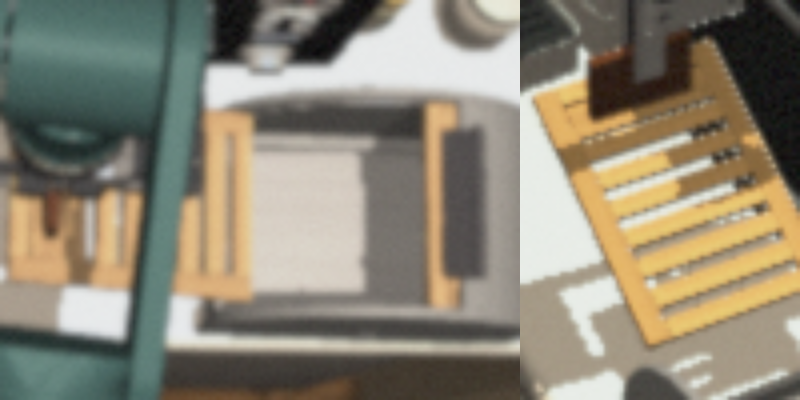

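The picture shows the bin open, with the cover's front slat at u≈425-460 in the crop just ahead of the hood, and the grid approaching from the left. Its rear corners are at (250,112) and (253,298) in the crop. I'll compare that with the prediction.

```bash
python3 - <<'E'
from h import *
q=[.44305,-.24656,-1.59184]
for y in(71,-71):
    print(((proj("top",W(q,(-103.5,y-.6,164)))-[330,170]+.5)*4-.5).round(1))
# open bin inner cheek edges at top, x=0
for y in(77,-77,85,-85): print(y,((proj("top",W(q,(0,y,208)))-[330,170]+.5)*4-.5).round(1))
E
```

```text
[[250.4 111.4]]
[[249.4 298.6]]
77 [[400.8  94.9]]
-77 [[403.  304.5]]
85 [[400.7  84.2]]
-85 [[403.1 315.6]]
```

>>> hand_motion:
  segments: [0,0,-0.0333,0.018,0,0,0,-0.0333,0.018,0,0,0,-0.0333,0.018,0,0,0,-0.0333,0.018,0,0,0,0,0,0]

```text
time: 14.07
tool_pos: [0.4439, -0.1259, 0.19]
ee_rot: [3.141, -0.009, 3.122]
wrist_force: [-0.7, -0.1, -2.3]
width: 0.0105
finger_force: 30.0
```

```bash
python3 st.py
```

```text
bin tcp [-0.1207 -0.0016  0.19  ] tail [ 0.0267 -0.0016  0.0799] yaw 3.1221 F [-0.7 -0.1 -2.3]
```

>>> hand_motion:
  segments: [0,-0.001,-0.016,0.008,0,0,-0.001,-0.016,0.008,0,0,0,-0.015,0.008,0,0,0,0,0,0,0,0,0,0,0]

```text
time: 14.48
tool_pos: [0.4475, -0.1689, 0.1704]
ee_rot: [3.14, -0.001, 3.126]
wrist_force: [-0.4, 1.1, -2.0]
width: 0.0105
finger_force: 30.0
```

```bash
python3 st.py
```

```text
bin tcp [-0.0777  0.0028  0.1704] tail [0.0697 0.0028 0.0603] yaw 3.1262 F [-0.4  1.1 -2. ]
```

>>> hand_motion:
  segments: [0,0,0,0.003,0,0,0,0,0,0,0,0,0,0,0]

```text
time: 14.73
tool_pos: [0.4478, -0.1695, 0.1684]
ee_rot: [3.141, 0.001, 3.127]
wrist_force: [-0.5, 0.2, -2.2]
width: 0.0113
finger_force: 30.0
```

```bash
python3 st.py
```

```text
bin tcp [-0.0772  0.0031  0.1684] tail [0.0702 0.0031 0.0583] yaw 3.1266 F [-0.5  0.2 -2.2]
```

>>> hand_motion:
  segments: [0,0.002,0,0.003,0,0,0,0,0,0,0,0,0,0,0]

```text
time: 14.98
tool_pos: [0.4453, -0.1702, 0.165]
ee_rot: [3.141, -0.0, 3.125]
wrist_force: [0.5, -0.9, -1.7]
width: 0.0106
finger_force: 30.0
```

```bash
python3 st.py
```

```text
bin tcp [-0.0764  0.0006  0.165 ] tail [0.071  0.0006 0.0549] yaw 3.1251 F [ 0.5 -0.9 -1.7]
```

>>> hand_motion:
  segments: [0,0,0,0.003,0,0,0,0,0,0,0,0,0,0,0]

```text
time: 15.23
tool_pos: [0.4453, -0.1705, 0.1618]
ee_rot: [3.141, -0.0, 3.125]
wrist_force: [0.4, 0.2, -2.2]
width: 0.0105
finger_force: 30.0
```

```bash
python3 st.py
```

```text
bin tcp [-0.0761  0.0007  0.1618] tail [0.0713 0.0007 0.0517] yaw 3.1247 F [ 0.4  0.2 -2.2]
```

>>> hand_motion:
  segments: [0,0,0,0.002,0,0,0,0,0,0,0,0,0,0,0]

```text
time: 15.48
tool_pos: [0.4454, -0.1705, 0.1599]
ee_rot: [3.141, -0.0, 3.125]
wrist_force: [-0.2, -0.2, -2.0]
width: 0.0107
finger_force: 30.0
```

```bash
python3 st.py
```

```text
bin tcp [-0.0761  0.0007  0.1599] tail [0.0713 0.0007 0.0498] yaw 3.1247 F [-0.2 -0.2 -2. ]
```

>>> hand_motion:
  segments: [0,0,0,0.0015,0,0,0,0,0,0,0,0,0,0,0]

```text
time: 15.73
tool_pos: [0.4454, -0.1705, 0.1584]
ee_rot: [3.141, -0.0, 3.125]
wrist_force: [0.0, -0.5, -1.7]
width: 0.0107
finger_force: 30.0
```

>>> hand_motion:
  segments: [0,0,0,0.0015,0,0,0,0,0,0,0,0,0,0,0]

```text
time: 15.98
tool_pos: [0.4454, -0.1705, 0.1569]
ee_rot: [3.141, -0.0, 3.125]
wrist_force: [-0.0, 0.1, -1.4]
width: 0.0108
finger_force: 30.0
```

>>> hand_motion:
  segments: [0,0,0,0.0015,0,0,0,0,0,0,0,0,0,0,0]

```text
time: 16.23
tool_pos: [0.4454, -0.1705, 0.1555]
ee_rot: [3.141, -0.0, 3.125]
wrist_force: [-1.0, -0.1, -1.3]
width: 0.0111
finger_force: 30.0
```

```bash
python3 st.py
```

```text
bin tcp [-0.0761  0.0008  0.1555] tail [0.0713 0.0008 0.0454] yaw 3.1248 F [-1.  -0.1 -1.3]
```

>>> hand_motion:
  segments: [0,0,-0.005,0,0,0,0,-0.005,0,0,0,0,0,0,0,0,0,0,0,0]

```text
time: 16.57
tool_pos: [0.4453, -0.1809, 0.1555]
ee_rot: [3.141, -0.0, 3.124]
wrist_force: [0.1, 0.2, -2.6]
width: 0.0107
finger_force: 30.0
```

```bash
python3 st.py
```

```text
bin tcp [-0.0657  0.0008  0.1555] tail [0.0817 0.0008 0.0454] yaw 3.124 F [ 0.1  0.2 -2.6]
```

>>> hand_motion:
  segments: [0,0,-0.004,0,0,0,0,-0.003,0,0,0,0,0,0,0,0,0,0,0,0]

```text
time: 16.9
tool_pos: [0.4451, -0.1877, 0.1555]
ee_rot: [3.141, -0.0, 3.124]
wrist_force: [0.1, -0.0, -2.3]
width: 0.0107
finger_force: 30.0
```

```bash
python3 st.py
```

```text
bin tcp [-0.0589  0.0008  0.1555] tail [0.0885 0.0008 0.0454] yaw 3.1244 F [ 0.1 -0.  -2.3]
```

>>> hand_motion:
  segments: [0,0,-0.003,0,0,0,0,0,0,0,0,0,0,0,0]

```text
time: 17.15
tool_pos: [0.4451, -0.1906, 0.1556]
ee_rot: [3.142, 0.0, 3.125]
wrist_force: [-0.4, -0.4, -1.8]
width: 0.0107
finger_force: 30.0
```

>>> hand_motion:
  segments: [0,0,-0.003,0,0,0,0,0,0,0,0,0,0,0,0]

```text
time: 17.4
tool_pos: [0.4455, -0.1917, 0.1562]
ee_rot: [3.137, 0.001, 3.126]
wrist_force: [-0.3, 5.9, 1.0]
width: 0.0107
finger_force: 30.0
```

```bash
python3 st.py
python3 - <<'E'
from bench import robot, job, probe_bus, snapshot
import cv2
a=snapshot("top")["color"];b=snapshot("side")["color"]
import numpy as np
cv2.imwrite("pics/g3.png",np.hstack([cv2.resize(a[170:270,350:450],None,fx=4,fy=4),cv2.resize(b[210:310,290:390],None,fx=4,fy=4)]))
E
```

```text
bin tcp [-0.0549  0.0013  0.1562] tail [0.0925 0.0013 0.0461] yaw 3.1255 F [-0.3  5.9  1. ]
```

View pics/g3.png

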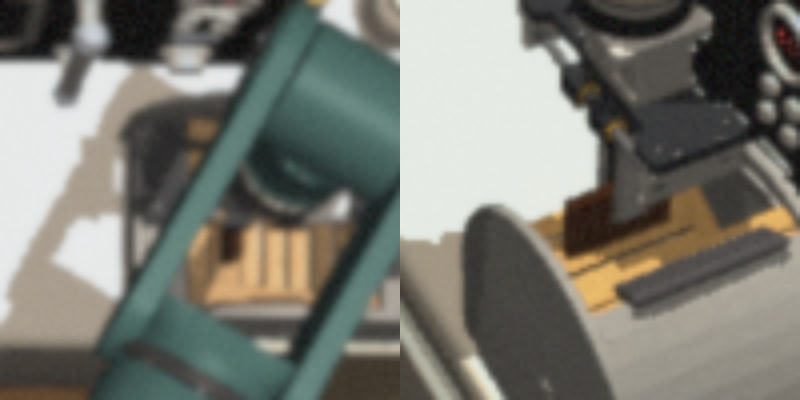

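Picture: the grid sits inside the bin with its rear under the hood area, and contact came at the back wall. It's hooked, so I swing the front down around the tail.

>>> hand_motion:
  segments: [0,0,0.003,0.0045,0,0,0,0.003,0.0045,0,0,0,0.003,0.0045,0,0,0,0,0,0]

```text
time: 17.83
tool_pos: [0.4462, -0.1833, 0.1441]
ee_rot: [3.141, 0.003, 3.126]
wrist_force: [-0.9, 5.3, 8.3]
width: 0.012
finger_force: 30.6
```

>>> hand_motion:
  segments: [0,0,0.0028,0.0048,0,0,0,0.0028,0.0048,0,0,0,0.0029,0.0048,0,0,0,0,0,0]

```text
time: 18.17
tool_pos: [0.4469, -0.1753, 0.1299]
ee_rot: [-3.141, 0.005, 3.126]
wrist_force: [-0.3, 5.3, 8.3]
width: 0.0134
finger_force: 32.1
```

```bash
python3 st.py
```

```text
bin tcp [-0.0713  0.0024  0.1299] tail [0.0761 0.0024 0.0198] yaw 3.1264 F [-0.3  5.3  8.3]
```

>>> hand_motion:
  segments: [0,0,0.0024,0.005,0,0,0,0.0024,0.005,0,0,0,0.0023,0.005,0,0,0,0,0,0]

```text
time: 18.5
tool_pos: [0.4472, -0.1684, 0.1149]
ee_rot: [-3.141, 0.005, 3.126]
wrist_force: [0.7, 4.8, 9.3]
width: 0.0158
finger_force: 33.7
```

>>> hand_motion:
  segments: [0,0,0.0019,0.0052,0,0,0,0.0019,0.0052,0,0,0,0.0019,0.0052,0,0,0,0,0,0]

```text
time: 18.83
tool_pos: [0.4471, -0.1628, 0.0988]
ee_rot: [-3.141, 0.004, 3.126]
wrist_force: [1.0, 5.2, 5.8]
width: 0.0178
finger_force: 33.3
```

```bash
python3 st.py
```

```text
bin tcp [-0.0838  0.0023  0.0988] tail [ 0.0636  0.0023 -0.0113] yaw 3.1263 F [1.  5.2 5.8]
```

>>> hand_motion:
  segments: [0,0,0.0015,0.0045,0,0,0,0.0015,0.0045,0,0,0,0,0,0]

```text
time: 19.08
tool_pos: [0.4472, -0.1603, 0.0899]
ee_rot: [-3.14, 0.004, 3.126]
wrist_force: [0.6, 4.6, 6.2]
width: 0.0185
finger_force: 34.4
```

>>> hand_motion:
  segments: [0,0,0.001,0.003,0,0,0,0,0,0,0,0,0,0,0]

```text
time: 19.33
tool_pos: [0.4473, -0.1597, 0.0873]
ee_rot: [-3.139, 0.004, 3.126]
wrist_force: [0.8, 3.8, 5.4]
width: 0.0191
finger_force: 33.9
```

```bash
python3 st.py
```

```text
bin tcp [-0.087   0.0024  0.0873] tail [ 0.0604  0.0024 -0.0228] yaw 3.1258 F [0.8 3.8 5.4]
```

>>> hand_motion:
  segments: [0,0,0.0005,0.003,0,0,0,0,0,0,0,0,0,0,0]

```text
time: 19.58
tool_pos: [0.4473, -0.1591, 0.0843]
ee_rot: [-3.14, 0.004, 3.126]
wrist_force: [0.1, 3.4, 5.2]
width: 0.0192
finger_force: 33.5
```

>>> hand_motion:
  segments: [0,0,0.0003,0.003,0,0,0,0,0,0,0,0,0,0,0]

```text
time: 19.83
tool_pos: [0.4477, -0.1588, 0.082]
ee_rot: [-3.139, 0.005, 3.126]
wrist_force: [-0.7, 5.2, 7.1]
width: 0.0195
finger_force: 35.3
```

>>> hand_motion:
  segments: [0,0,0,0.003,0,0,0,0,0,0,0,0,0,0,0]

```text
time: 20.08
tool_pos: [0.4478, -0.1588, 0.0818]
ee_rot: [-3.139, 0.006, 3.126]
wrist_force: [-5.6, 7.2, 20.1]
width: 0.0197
finger_force: 36.7
```

```bash
python3 st.py
```

```text
bin tcp [-0.0878  0.0029  0.0818] tail [ 0.0596  0.0029 -0.0283] yaw 3.1259 F [-5.6  7.2 20.1]
```

>>> hand_motion:
  segments: [0.02,0,0,-0.003,0,0.025,0,0,0,0,0.05,0,0,0,0,0.05,0,0,0,0,0.05,0,0,0,0,0.05,0,0,0,0]

```text
time: 20.58
tool_pos: [0.4453, -0.1584, 0.0784]
ee_rot: [3.141, -0.001, 3.125]
wrist_force: [-0.3, 0.1, -1.2]
width: 0.0477
finger_force: 0.0
```

>>> hand_motion:
  segments: [0.05,0,0,-0.02,0,0.05,0,0,-0.03,0,0.05,0,0,-0.04,0,0.05,0,0,-0.04,0,0.05,0,0.03,-0.02,0,0.05,0,0.04,0,0,0.05,0,0.04,0,0,0.05,0,0.04,0,0,0.05,0,0.04,0,0,0.05,0,0.04,0,0,0.05,0,0.04,0,0,0.05,0,0,0,0]

```text
time: 21.58
tool_pos: [0.4493, 0.1177, 0.2285]
ee_rot: [3.138, -0.001, 3.134]
wrist_force: [-0.7, -0.4, -0.1]
width: 0.0498
finger_force: 0.0
```

```bash
python3 - <<'E'
from bench import robot, job, probe_bus, snapshot
import cv2
a=snapshot("top")["color"];b=snapshot("side")["color"]
import numpy as np
cv2.imwrite("pics/g4.png",np.hstack([cv2.resize(a[170:270,365:465],None,fx=4,fy=4),cv2.resize(b[220:320,300:400],None,fx=4,fy=4)]))
E
```

```text
(no output)
```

View pics/g4.png

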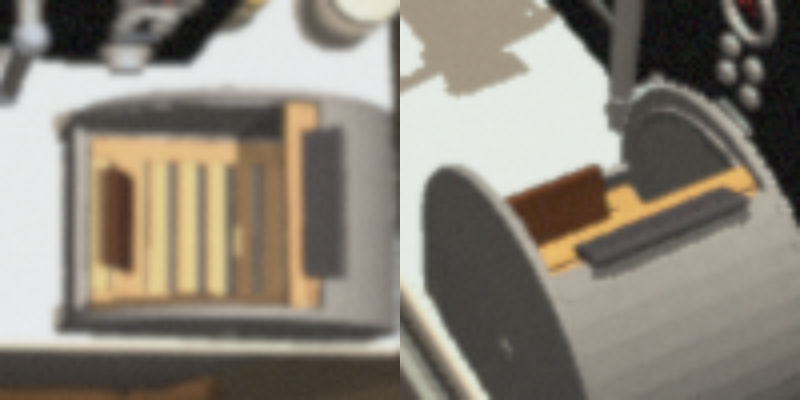

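Picture: the grid lies in the bin behind the front board, with its front edge at u≈88 in the top crop, v 137-305. I'll check that quantitatively.

```bash
python3 - <<'E'
from h import *
q=[.44305,-.24656,-1.59184]
f=lambda P:((proj("top",W(q,P))-[365,170]+.5)*4-.5).round(1)[0]
for ox in(-12,-8,-5): print(ox,[f((ox-100,y,60)) for y in(71,-71)],"fin end",[f((ox-91,y,105)) for y in(40,-40)])
print("board-resting",[f((-108,y,78)) for y in(71,-71)])
print("board inner top",[f((-112,y,68)) for y in(77,-77)])
E
```

```text
-12 [array([ 80.8, 136.6]), array([ 79.3, 311.2])] fin end [array([ 99.6, 164.7]), array([ 99., 266.])]
-8 [array([ 85.7, 136.8]), array([ 84.4, 311.4])] fin end [array([104.7, 164.9]), array([104.1, 266.2])]
-5 [array([ 89.4, 136.9]), array([ 88.1, 311.5])] fin end [array([108.5, 165. ]), array([108. , 266.3])]
board-resting [array([ 88.8, 132.5]), array([ 87.5, 309.1])]
board inner top [array([ 82.2, 127.5]), array([ 80.6, 317.8])]
```

Seated: measured (88,137) fits an origin of about x -6, z 50, and it bottomed out under 20 N. Now turn, close the fingers, go behind the open pull and push it forward.

>>> hand_motion:
  segments: [0,0,0,-0.02,0.1,0,0,0,-0.02,0.1232,0,0,0,0,0.1232,0,0,0,0,0.1232,0,0,0,0,0.1232,0,0,0,0,0.1232,0,0,0,0,0.1232,0,0,0,0,0.1232,0,0,0,0,0.1232,0,0,0,0,0.1232,0,0,0,0,0.1232,0,0,0,0,0.1232,0,0,0,0,0.1232,0,0,0,0,0]

```text
time: 22.85
tool_pos: [0.4505, 0.1095, 0.2688]
ee_rot: [-3.141, 0.001, 1.541]
wrist_force: [0.1, 0.3, -0.0]
width: 0.0006
finger_force: 0.0
```

>>> hand_motion:
  segments: [0,-0.04,-0.0026,0,0,0,-0.04,-0.0026,0,0,0,-0.04,-0.0026,0,0,0,-0.04,-0.0026,0,0,0,-0.04,-0.0026,0,0,0,-0.04,-0.0026,0,0,0,-0.04,-0.0026,0,0,0,-0.04,-0.0026,0,0,0,-0.04,-0.0026,0,0,0,-0.04,-0.0026,0,0,0,-0.04,-0.0026,0,0,0,0,0,0,0,0,0,0,0,0]

```text
time: 23.93
tool_pos: [0.4092, -0.3301, 0.2678]
ee_rot: [-3.14, -0.002, 1.543]
wrist_force: [0.4, -0.5, 0.9]
width: 0.0005
finger_force: 0.0
```

```bash
python3 st.py
```

```text
bin tcp [ 0.0843 -0.0321  0.2678] tail [ 0.2317 -0.0321  0.1577] yaw 1.5432 F [ 0.4 -0.5  0.9]
```

>>> hand_motion:
  segments: [0,0,0,0.033,0,0,0,0,0.032,0,0,0,0,0,0]

```text
time: 24.18
tool_pos: [0.4074, -0.3237, 0.1962]
ee_rot: [-3.131, -0.011, 1.548]
wrist_force: [-1.0, 0.5, -1.4]
width: 0.0009
finger_force: 0.0
```

>>> hand_motion:
  segments: [0,0.008,0,0,0,0,0.008,0,0,0,0,0.005,0,0,0,0,0.005,0,0,0,0,0,0,0,0]

```text
time: 24.6
tool_pos: [0.4125, -0.3026, 0.2086]
ee_rot: [3.137, 0.007, 1.547]
wrist_force: [-1.7, -2.4, 1.6]
width: 0.0002
finger_force: 1.7
```

```bash
python3 st.py
```

```text
bin tcp [ 0.0567 -0.0293  0.2086] tail [ 0.2041 -0.0293  0.0985] yaw 1.5474 F [-1.7 -2.4  1.6]
```

>>> hand_motion:
  segments: [0,0,0,0.005,0,0,0.0065,0,-0.0015,0,0,0.0067,0,-0.002,0,0,0.0067,0,-0.0016,0,0,0.0068,0,-0.0012,0,0,0.0068,0,-0.0009,0,0,0.0069,0,-0.0005,0,0,0.0069,0,0,0,0,0,0,0,0]

```text
time: 25.35
tool_pos: [0.4125, -0.2522, 0.2065]
ee_rot: [-3.141, -0.003, 1.548]
wrist_force: [-0.7, -0.6, 0.8]
width: 0.0004
finger_force: 0.1
```

```bash
python3 st.py
```

```text
bin tcp [ 0.0063 -0.0305  0.2065] tail [ 0.1537 -0.0305  0.0964] yaw 1.5482 F [-0.7 -0.6  0.8]
```

>>> hand_motion:
  segments: [0,0.0069,0,0,0,0,0.0069,0,0.0003,0,0,0.0069,0,0.0006,0,0,0.0068,0,0.001,0,0,0.0067,0,0.0013,0,0,0.0067,0,0.0016,0,0,0.0066,0,0.002,0,0,0,0,0,0]

```text
time: 26.02
tool_pos: [0.4134, -0.205, 0.1993]
ee_rot: [-3.14, -0.002, 1.548]
wrist_force: [0.1, -0.8, -0.5]
width: 0.0005
finger_force: 0.3
```

```bash
python3 st.py
```

```text
bin tcp [-0.0409 -0.0305  0.1993] tail [ 0.1065 -0.0305  0.0892] yaw 1.5478 F [ 0.1 -0.8 -0.5]
```

>>> hand_motion:
  segments: [0,0.0065,0,0.0023,0,0,0.0064,0,0.0026,0,0,0.0062,0,0.0028,0]

```text
time: 26.27
tool_pos: [0.414, -0.1883, 0.1918]
ee_rot: [-3.141, 0.002, 1.545]
wrist_force: [0.2, -6.3, -6.1]
width: 0.0003
finger_force: 3.2
```

>>> hand_motion:
  segments: [0,0.0061,0,0.003,0,0,0.006,0,0.003,0]

```text
time: 26.43
tool_pos: [0.4142, -0.1768, 0.1855]
ee_rot: [-3.141, 0.003, 1.545]
wrist_force: [0.1, -8.4, -7.6]
width: 0.0008
finger_force: 4.1
```

```bash
python3 st.py
```

```text
bin tcp [-0.0692 -0.0303  0.1855] tail [ 0.0782 -0.0303  0.0754] yaw 1.5452 F [ 0.1 -8.4 -7.6]
```

>>> hand_motion:
  segments: [0,-0.003,0,0,0,0,0,0,-0.0145,0,0,0,0,-0.0145,0,0,0.01,0,0,0,0,0.01,0,0,0,0,0,0,0,0]

```text
time: 26.93
tool_pos: [0.415, -0.1563, 0.2153]
ee_rot: [3.141, -0.002, 1.549]
wrist_force: [0.2, -0.3, 0.4]
width: 0.0005
finger_force: 0.0
```

```bash
python3 st.py
```

```text
bin tcp [-0.0896 -0.0299  0.2153] tail [ 0.0578 -0.0299  0.1052] yaw 1.5487 F [ 0.2 -0.3  0.4]
```

>>> hand_motion:
  segments: [0,0,0,0.008,0,0,0,0,0.008,0,0,0,0,0.004,0]

```text
time: 27.18
tool_pos: [0.4142, -0.1575, 0.1932]
ee_rot: [-3.139, -0.003, 1.547]
wrist_force: [-1.9, 6.4, 11.5]
width: 0.0004
finger_force: 6.0
```

```bash
python3 st.py
```

```text
bin tcp [-0.0885 -0.0307  0.1932] tail [ 0.0589 -0.0307  0.0831] yaw 1.5469 F [-1.9  6.4 11.5]
```

>>> hand_motion:
  segments: [0,0.0053,0,0.0043,0,0,0.0051,0,0.0046,0,0,0.0048,0,0.0048,0,0,0.0045,0,0.0052,0]

```text
time: 27.52
tool_pos: [0.4148, -0.1384, 0.1757]
ee_rot: [-3.14, -0.001, 1.546]
wrist_force: [-2.4, 0.9, 3.1]
width: 0.0004
finger_force: 2.0
```

```bash
python3 st.py
```

```text
bin tcp [-0.1076 -0.0305  0.1757] tail [ 0.0398 -0.0305  0.0656] yaw 1.5461 F [-2.4  0.9  3.1]
```

>>> hand_motion:
  segments: [0,0.0042,0,0.0054,0,0,0.0039,0,0.0056,0,0,0.0036,0,0.0059,0,0,0.0033,0,0.0061,0]

```text
time: 27.85
tool_pos: [0.4162, -0.1231, 0.1528]
ee_rot: [3.141, -0.001, 1.547]
wrist_force: [-0.6, 3.2, 3.5]
width: 0.0006
finger_force: 1.8
```

```bash
python3 st.py
```

```text
bin tcp [-0.1229 -0.0294  0.1528] tail [ 0.0245 -0.0294  0.0427] yaw 1.547 F [-0.6  3.2  3.5]
```

>>> hand_motion:
  segments: [0,0.0029,0,0.0062,0,0,0.0026,0,0.0064,0,0,0.0023,0,0.0065,0,0,0.0019,0,0.0066,0]

```text
time: 28.18
tool_pos: [0.4165, -0.1142, 0.1269]
ee_rot: [3.141, 0.0, 1.546]
wrist_force: [0.0, 1.7, 2.4]
width: 0.0005
finger_force: 1.0
```

```bash
python3 st.py
```

```text
bin tcp [-0.1317 -0.0294  0.1269] tail [ 0.0157 -0.0294  0.0168] yaw 1.5465 F [0.  1.7 2.4]
```

>>> hand_motion:
  segments: [0,0.0016,0,0.0067,0,0,0.0012,0,0.0068,0,0,0.0009,0,0.0068,0]

```text
time: 28.43
tool_pos: [0.4161, -0.1107, 0.1065]
ee_rot: [-3.141, 0.0, 1.546]
wrist_force: [0.1, 0.9, 0.8]
width: 0.0006
finger_force: 0.7
```

>>> hand_motion:
  segments: [0,0.0007,0,0.005,0,0,0.0003,0,0.004,0,0,0,0,0,0]

```text
time: 28.68
tool_pos: [0.4163, -0.1105, 0.1036]
ee_rot: [3.14, 0.003, 1.546]
wrist_force: [-10.1, 3.4, 26.0]
width: 0.0007
finger_force: 13.2
```

>>> hand_motion:
  segments: [0,0,0,0.003,0,0,0,0,0.003,0,0,0,0,0,0]

```text
time: 28.93
tool_pos: [0.4166, -0.1106, 0.103]
ee_rot: [3.138, 0.003, 1.546]
wrist_force: [-19.7, 7.8, 50.0]
width: 0.0006
finger_force: 25.0
```

```bash
python3 st.py
```

```text
bin tcp [-0.1354 -0.0293  0.103 ] tail [ 0.012  -0.0293 -0.0071] yaw 1.5464 F [-19.7   7.8  50. ]
```

Hard stop at the shut height. I retreat and compare the images numerically with the start images.

>>> hand_motion:
  segments: [0,0.001,0,-0.008,0,0,0.002,0,-0.02,0,0,0.01,0,-0.03,0,0,0.03,0,-0.02,0,0,0.04,0,0,0,0,0.04,0,0,0,0,0.04,0,0,0,0,0.04,-0.01,0,0,0,0.04,-0.01,0,0,0,0.04,-0.01,0,0,0,0.04,-0.01,0,0,0,0.04,-0.01,0,0,0,0.04,-0.01,0,0,0,0.04,-0.02,0,0,0,0.04,-0.02,0,0,0,0,0,0,0,0,0,0,0,0]

```text
time: 30.35
tool_pos: [0.3296, 0.3712, 0.1692]
ee_rot: [-3.141, 0.002, 1.551]
wrist_force: [-0.1, -0.3, 0.4]
width: 0.0007
finger_force: 0.0
```

```bash
python3 - <<'E'
from bench import robot, job, probe_bus, snapshot
import cv2,numpy as np
for n in("top","side"):
    a=snapshot(n)["color"];cv2.imwrite(f"pics/end_{n}.png",a);o=cv2.imread(f"pics/{n}0.png")
    d=(cv2.absdiff(cv2.GaussianBlur(a,(3,3),0),cv2.GaussianBlur(o,(3,3),0)).max(2)>35).astype(np.uint8)
    k,_,s,_=cv2.connectedComponentsWithStats(d)
    print(n,[r.tolist() for r in s[1:] if r[4]>8])
E
```

```text
top [[282, 204, 63, 47, 2279], [178, 216, 22, 13, 168], [149, 228, 186, 172, 8775], [199, 260, 20, 26, 252], [188, 264, 10, 4, 27], [70, 272, 196, 128, 8274], [157, 318, 14, 10, 41], [304, 318, 7, 4, 24], [314, 318, 7, 5, 23], [336, 319, 15, 15, 134], [327, 324, 7, 6, 18], [157, 329, 21, 29, 290], [365, 333, 4, 4, 9], [342, 341, 16, 14, 135], [366, 340, 7, 6, 26], [372, 348, 5, 5, 16], [333, 350, 7, 4, 18], [365, 355, 7, 8, 30], [367, 354, 17, 26, 196], [178, 356, 4, 5, 11], [142, 358, 19, 13, 134], [160, 362, 7, 5, 17], [329, 363, 25, 30, 339], [171, 368, 2, 5, 10], [321, 368, 3, 5, 10]]
side [[76, 25, 163, 125, 7624], [94, 73, 12, 9, 53], [120, 86, 4, 3, 11], [4, 96, 5, 8, 12], [208, 101, 25, 9, 75], [100, 106, 13, 21, 206], [193, 107, 61, 41, 1212], [209, 115, 8, 5, 23], [2, 123, 8, 14, 33], [8, 127, 134, 173, 3304], [79, 140, 60, 113, 2170], [222, 147, 11, 10, 73], [230, 155, 3, 5, 9], [226, 157, 3, 4, 9], [235, 180, 33, 39, 576], [265, 204, 69, 60, 2249], [117, 254, 12, 6, 36], [186, 255, 10, 12, 54], [195, 255, 10, 13, 82], [207, 264, 7, 13, 43], [114, 268, 3, 4, 9], [161, 268, 15, 19, 70], [188, 270, 9, 18, 117], [105, 273, 21, 12, 146], [205, 272, 2, 11, 20], [207, 282, 5, 8, 23], [207, 290, 14, 11, 121], [179, 296, 8, 8, 33], [142, 300, 5, 6, 18], [219, 302, 3, 6, 11], [109, 304, 30, 23, 417], [169, 305, 8, 4, 19], [213, 315, 4, 5, 11], [185, 320, 16, 7, 77], [198, 320, 14, 12, 88]]
```

The bin and jars match the start images, and the cover is shut. The only differences near the mug could be the arm's shadow, so I'll move off and check.

>>> hand_motion:
  segments: [0,-0.04,0,-0.02,0,0,-0.04,0,-0.02,0,0,-0.04,0,0,0,0,-0.04,0,0,0,0,-0.04,0,0,0,0,0,0,0,0,0,0,0,0,0]

```text
time: 31.03
tool_pos: [0.3266, 0.1728, 0.2079]
ee_rot: [3.14, -0.0, 1.538]
wrist_force: [0.9, 0.3, 0.7]
width: 0.0005
finger_force: 0.0
```

```bash
python3 - <<'E'
from bench import robot, job, probe_bus, snapshot
import cv2,numpy as np
for n,(x0,x1,y0,y1) in(("top",(165,250,190,258)),("side",(220,300,140,200)),("top",(375,470,150,258)),("side",(300,480,235,360))):
    a=snapshot(n)["color"];o=cv2.imread(f"pics/{n}0.png")
    d=(cv2.absdiff(cv2.GaussianBlur(a,(3,3),0),cv2.GaussianBlur(o,(3,3),0)).max(2)>35).astype(np.uint8)[y0:y1,x0:x1]
    k,_,s,_=cv2.connectedComponentsWithStats(d)
    print(n,[[r[0]+x0,r[1]+y0]+r[2:].tolist() for r in s[1:] if r[4]>3])
E
```

```text
top [[np.int32(239), np.int32(233), 11, 23, 235], [np.int32(177), np.int32(252), 5, 3, 12], [np.int32(245), np.int32(257), 5, 1, 5]]
side [[np.int32(232), np.int32(140), 7, 1, 7], [np.int32(220), np.int32(140), 57, 31, 669], [np.int32(229), np.int32(160), 13, 5, 30], [np.int32(243), np.int32(161), 3, 5, 15], [np.int32(250), np.int32(163), 3, 5, 11], [np.int32(243), np.int32(167), 12, 20, 122], [np.int32(223), np.int32(173), 2, 2, 4]]
top []
side [[np.int32(300), np.int32(235), 34, 28, 641], [np.int32(341), np.int32(250), 3, 2, 4]]
```

```bash
python3 -c "
from bench import robot, job, probe_bus, snapshot
print(job.close_job())"
```

```text
the job is handed in; nothing more can be done
None
```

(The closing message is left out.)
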